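# Make up a cutting kit and a repair kit in a mosaic studio

### The job

Make up two kits from the stock on the bench. Cutting kit, in the long two-bay tray: lay the wheeled nippers flat in the long bay and stand the larger jar of tesserae in the short bay. Repair kit, in the square three-bay tray: put the grout float, sole down, in the oblong bay, and stand the smaller jar and the glue bottle in the two small bays, one in each, either way round; set things down without dropping them and leave the tape, tiles and bowl where they are.

Things in the scene. Friction and masses are not known exactly. Their poses are not given: they have to be found in the camera images.
- long_tray: Long plywood kit tray with two bays, 105 x 285 mm outside, 24 mm high, open on top; walls, divider and floor 5 mm thick; it stays put on the table. Origin: centre of its underside; its y axis runs along its length. Long bay: inner 95 mm (x) by 185 mm (y), centre at y = -45 mm. Short bay: 95 mm (x) by 85 mm (y), centre at y = +95 mm. Both at x = 0; inner floor at z = 5 mm.
- square_tray: Nearly square plywood kit tray with three bays, 155 mm (x) by 159 mm (y) outside, 24 mm high, open on top; walls, dividers and floor 5 mm; it stays put on the table. Origin: centre of its underside. Oblong bay: inner 72 mm (x) by 149 mm (y), centre at x = +36.5 mm, y = 0. Two small bays: inner 68 mm (x) by 72 mm (y), centres at x = -38.5 mm, y = +38.5 and -38.5 mm. Inner floor at z = 5 mm.
- nippers: Wheeled tile nippers lying flat and closed: steel head with two small cutting wheels, two black rubber handles; 164 mm long, 52 mm wide over the handles, 18 mm thick, about 0.26 kg, rigid. Origin: on the underside at mid-length; x along the tool towards the wheels. Grip across the flat-sided steel head: x = -12 to +40 mm, 30 mm wide (y), z = 0 to 18 mm.
- big_jar: The larger clear jar of tesserae with a flat metal lid: 62 mm in diameter, 80 mm tall, standing (lid 60 mm in diameter, the top 16 mm). About 0.2 to 0.35 kg. Origin: centre of its underside, z up.
- small_jar: The smaller clear jar of tesserae with a flat metal lid: 48 mm in diameter, 58 mm tall, standing (lid 46 mm, the top 16 mm). About 0.13 kg. Origin: centre of its underside, z up.
- glue_bottle: White round glue bottle with a grey pointed nozzle, standing: 44 mm in diameter with straight sides up to z = 66 mm, 100 mm tall over the nozzle. About 0.11 kg. Origin: centre of its underside, z up.
- float: Grout float, sole down: black rubber sole with metal back, 130 mm (x) by 56 mm (y), 15 mm high, and above it a wooden bar handle along x, 108 mm long, 26 mm wide in y, from z = 39 to 65 mm. About 0.28 kg. Origin: centre of the underside of the sole, x along its length.
- tape: Bystander: roll of brown tape lying flat, 60 mm outer diameter, 38 mm high, loose. Origin: centre of its underside.
- tiles: Bystander: stack of four square tiles, about 90 x 90 mm, 28 mm high, loose. Origin: centre of its underside.
- bowl: Bystander: white bowl of tesserae, 104 mm across the rim, 42 mm high, loose. Origin: centre of its underside.

How it is judged (in metres and radians):
At the end, for the whole second after the job is handed in: Each thing rests on its bay's floor, released, upright or flat (0.12 rad), off the bay's centre (tray x, y) by at most: nippers 26, 15 mm; larger jar 20, 15; float 13, 14; smaller jar and bottle, one per small bay, 15, 17. Nippers along their bay within 0.3 rad, float 0.25 (x of nippers in the frame of long_tray between -0.026 and 0.026 m and y of nippers in the frame of long_tray between -0.06 and -0.03 m and angle between the x axis of nippers and the y axis of long_tray, either way round below 0.3 rad and x of big_jar in the frame of long_tray between -0.02 and 0.02 m and y of big_jar in the frame of long_tray between 0.08 and 0.11 m and x of float in the frame of square_tray between 0.0235 and 0.0495 m and y of float in the frame of square_tray between -0.014 and 0.014 m and angle between the x axis of float and the y axis of square_tray, either way round below 0.25 rad and ((x of small_jar in the frame of square_tray between -0.0535 and -0.0235 m and y of small_jar in the frame of square_tray between 0.0215 and 0.0555 m and x of glue_bottle in the frame of square_tray between -0.0535 and -0.0235 m and y of glue_bottle in the frame of square_tray between -0.0555 and -0.0215 m) or (x of small_jar in the frame of square_tray between -0.0535 and -0.0235 m and y of small_jar in the frame of square_tray between -0.0555 and -0.0215 m and x of glue_bottle in the frame of square_tray between -0.0535 and -0.0235 m and y of glue_bottle in the frame of square_tray between 0.0215 and 0.0555 m)) and z of nippers in the frame of long_tray between 0.001 and 0.01 m and angle between each of nippers, big_jar, small_jar, glue_bottle, float's own z axis and vertical below 0.12 rad and linear speed of each of nippers, big_jar, small_jar, glue_bottle, float below 0.02 m/s and angular speed of each of nippers, big_jar, small_jar, glue_bottle, float below 0.2 rad/s and z of big_jar in the frame of long_tray between 0.001 and 0.01 m and z of small_jar in the frame of square_tray between 0.001 and 0.01 m and z of glue_bottle in the frame of square_tray between 0.001 and 0.01 m and z of float in the frame of square_tray between 0.001 and 0.01 m); the robot touches nothing.
It fails at once if the tape, the tiles or the bowl is moved more than 20 mm (distance of any of tape, tiles, bowl from where it was at the start of the episode above 0.02 m).
It fails at once if one of the five stock things is dropped or thrown: it moves faster than 0.6 m/s (a free fall of about 18 mm) with no finger touching it ((linear speed of nippers above 0.6 m/s and contact force between nippers and the fingers below 0.01 N) or (linear speed of big_jar above 0.6 m/s and contact force between big_jar and the fingers below 0.01 N) or (linear speed of small_jar above 0.6 m/s and contact force between small_jar and the fingers below 0.01 N) or (linear speed of glue_bottle above 0.6 m/s and contact force between glue_bottle and the fingers below 0.01 N) or (linear speed of float above 0.6 m/s and contact force between float and the fingers below 0.01 N)).
It also fails if it takes over 144 s, if anything falls off the work surface, if the arm or the gripper's body presses on something with over 40 N, if the wrist force passes 120 N, or if a joint passes its speed limit or range.

### The arm

A 6-joint arm with a two-finger parallel gripper is mounted at the origin on the work surface. World frame = base frame: x ahead of the robot, y to its left, z up, the work surface at z = 0. Lengths are in mm, angles in rad, forces in N, time in s.
With the tool pointing down it reaches from about 300 to 775 mm from the base axis. Payload 14.6 kg.
Tool frame: the origin (TCP) lies at the very end of the fingers, on their centre line; the grasp point (between the pads) lies 19 mm behind it; z points along the fingers, y is the line along which they close (so a half turn about z gives the same grasp; the last joint's range is limited). The gripper opens to 94 mm and grips with 3 to 60 N. Pads are 16 mm wide; open, the fingers measure 119 mm over their backs; the gripper's body (75 mm by 177 mm) begins 78 mm behind the grasp point.
Start: joints at [1.215, 0.3, 1.521, -0, 1.321, -0.067], TCP at [156.639, 527.213, 205.446] pointing down, gripper open.
Joint ranges: [-3.03, 3.03], [-0.79, 2.21], [0.23, 2.52], [-1.04, 4.18], [0, 3.07], [-2.55, 2.55]. Speed limits (rad/s): [2.22, 2.22, 2.57, 3.14, 3.14, 3.14].

### API

Orientations are given as [roll, pitch, yaw] about the fixed x, y, z axes, in that order (R = Rz(yaw) Ry(pitch) Rx(roll)).
In Python, from cell import manip, camera, get_calibration gives the robot as it stands. The module is installed in compiled form; this text tells all that it offers.
- The arm moves only by the tool jog_arm, never from a script. Its argument "plan" is one flat list of numbers, 6 for each row, row after row: the shift along the world's x, y, z in m, then the turn, a rotation vector about the world's x, y, z in degrees. A call has 1 to 20 rows; each row is the pose to reach, as a shift and turn from the pose commanded when the call began; what a row does not reach only later rows make up. A row lasts 1/10 s, in which the tool goes at most 50 mm and 8.59 degrees, less where a joint would pass 70% of its speed; a pose out of reach is approached as far as the arm can. A call with a gripper value outside its range is refused whole. "claw" is the finger opening in m, from 0 to 0.094, set as the call begins (left out, the last holds). The fingers move at their own pace and stop on an object; "force" is the grip in N (left out, the last holds). Time passes only in rows, so rows that repeat a pose let the fingers close. It gives the time, the measured TCP pose, the force, the opening and the grip force at its end, in the units of the state.
- manip.read_state(): the state, without advancing time (a new reading comes with each control period).
- camera(name): name is "scene" or "top" or "wrist"; returns (picture, depth): 480x640x3 uint8, red, green, blue; 480x640 float32, mm along the optical axis (not along the pixel's ray), 0 where there is no reading.
- get_calibration(name): a dict with "fx", "fy", "cx", "cy" (pixels), "k1" (the pictures are not rectified: a ray, as slopes to the right and down, at radius r is drawn at 1 + k1 r^2 times it, then the intrinsics apply), "origin" and "attitude" of the camera in the world. Camera axes: x right, y down, z forward; pixel columns grow to the right and rows downward; lengths in mm; the calibration is good to about 2 mm. A picture is of the moment at which its call begins: read the wrist's pose just before it. get_calibration takes no time and is no camera call; for the wrist camera it gives the pose at the moment of the call.
- manip.sign_off(): hands the job in; it is judged then, once.
The state is a dict: "clock": time; "joints": joint angles; "qd": joint speeds; "effort": joint torques, N m; "eef_pos": TCP position; "eef_rot": TCP orientation; "wrist_force": force on the tool from outside, world axes, zero at the start; "moment": the same for the moment, N m; "finger_gap": finger opening in mm; "finger_force": force on a finger pad.
Only numpy, scipy, OpenCV 4.12 (cv2) and the standard library are available. Lean on these libraries where they do the work, as an engineer would, in place of code of your own. Each camera call takes 0.05 s, during which the arm holds its last target. There are 200 camera calls.

## Working session

There is one attempt and no reset: what is moved stays moved. The work goes in short steps, Python scripts to look and compute and a tool call to move; the robot and the scene stay as the last step left them, time stands still between calls to the robot, and variables do not carry over. Pictures are saved under pics/ and viewed, at most 14 in all, crops included, and the job is handed in when it is done.

Besides the shell and the picture viewer there is one more tool, called after "Request:" as a command line: name --argument value ..., lists and objects as JSON in quotes. jog_arm: Moves the arm, as the interface text tells. Its arguments: {"type":"object","properties":{"plan":{"type":"array"},"claw":{"type":"number"},"force":{"type":"number"}},"required":["plan"]}

```bash
mkdir -p pics
cat > h.py <<'E'
import numpy as np, cv2
from cell import manip, camera, get_calibration
from scipy.spatial.transform import Rotation as R
def shot(n,f):
    c=get_calibration(n); p,d=camera(n); cv2.imwrite(f'pics/{f}.png',p[:,:,::-1]); np.savez(f'pics/{f}.npz',d=d,p=p,c=np.array(c,dtype=object)); return p,d,c
def load(f):
    z=np.load(f'pics/{f}.npz',allow_pickle=True); return z['p'],z['d'],z['c'].item()
def rot(c):
    a=np.array(c['attitude'],float)
    return a if a.shape==(3,3) else R.from_euler('xyz',a).as_matrix()
def ray(c,u,v):
    x=np.array([(u-c['cx'])/c['fx'],(v-c['cy'])/c['fy']]); s=x.copy()
    for _ in range(10): s=x/(1+c['k1']*(s@s))
    return rot(c)@np.array([s[0],s[1],1.])
def at_z(c,u,v,z):
    r=ray(c,u,v);o=np.array(c['origin'],float); return (o+r*(z-o[2])/r[2]).round(1)
def at_d(c,d,u,v):
    return (np.array(c['origin'],float)+ray(c,u,v)*np.median(d[v-1:v+2,u-1:u+2])).round(1)
E
python3 - <<'E'
from h import *
for n in('top','scene'):
    p,d,c=shot(n,n+'0'); print(n,c)
print(get_calibration('wrist')); print(manip.read_state())
E
```

```text
top {'fx': 433.402855139547, 'fy': 433.402855139547, 'cx': 319.8312486233869, 'cy': 239.41223327077157, 'k1': -0.002070289450286387, 'origin': array([410.39210641,   3.76751006, 910.36330599]), 'attitude': array([-2.90819673e+00, -1.13202091e-05, -1.52594523e+00])}
scene {'fx': 439.95256652137573, 'fy': 439.95256652137573, 'cx': 320.69271288044564, 'cy': 242.40986569830196, 'k1': -0.08533610619077339, 'origin': array([1019.63124865,  282.71018614,  666.94979989]), 'attitude': array([-2.45817238, -0.00957944,  2.15536592])}
{'fx': 330.47296406830105, 'fy': 330.47296406830105, 'cx': 320.7981552528616, 'cy': 239.43395333960143, 'k1': -0.02437369280988195, 'origin': array([ 76.94875976, 551.00929871, 382.63234447]), 'attitude': array([2.85538514e+00, 1.33460305e-04, 1.28145842e+00])}
{'clock': 0.1, 'joints': array([ 1.21536781e+00,  3.00439169e-01,  1.52149915e+00, -2.01356003e-05,
        1.32068812e+00, -6.65825326e-02]), 'qd': array([-0.00032772,  0.00038831, -0.0019197 ,  0.00029797,  0.00086126,
        0.00011095]), 'effort': array([ 4.91677529e-04, -5.32647228e+01, -3.53277218e+01,  7.09792553e-02,
        2.34451942e-02, -7.32578951e-05]), 'eef_pos': array([156.58549907, 527.00394562, 204.93850157]), 'eef_rot': array([-3.14055986e+00, -4.93202822e-05,  2.85275164e+00]), 'wrist_force': array([-0.23306002,  0.17146653,  0.08052169]), 'moment': array([ 0.072922  , -0.01286039, -0.02479016]), 'finger_force': 0.0, 'finger_gap': 93.75755065563193}
```

View pics/top0.png

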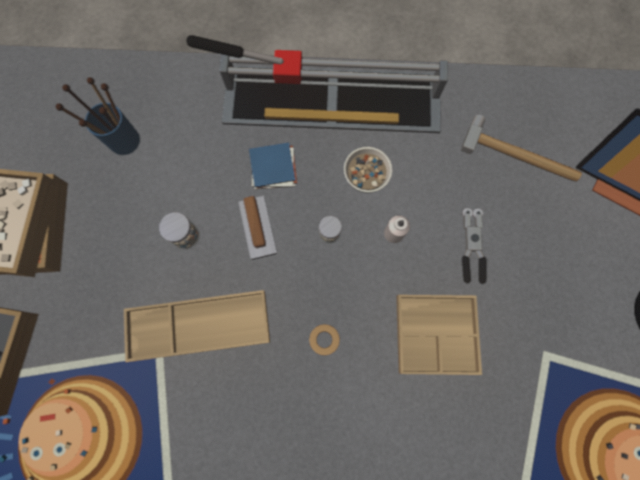

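View pics/scene0.png

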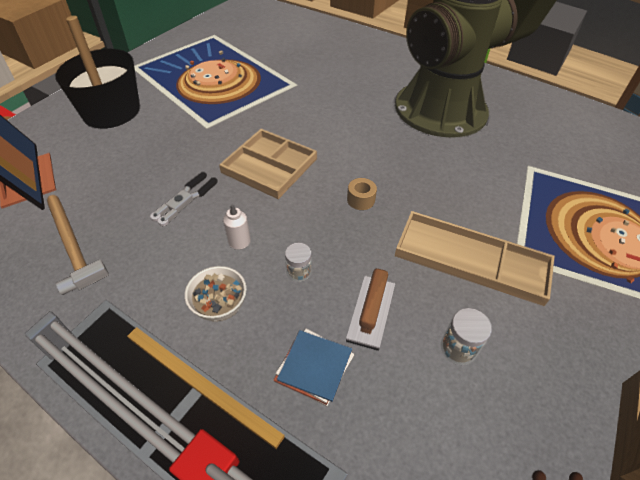

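The top view shows everything. Jars are at about (177,228) and (330,228), the bottle at (397,228), the nippers at (475,245) and the float at (257,226). The long tray is at about (196,325), with its short bay on the left, and the square tray is at (440,335). I'll enlarge it.

Run:
```python
from h import *
p,d,c=load('top0')
cv2.imwrite('pics/topc.png',cv2.resize(p[190:390,110:500,::-1],None,fx=2,fy=2,interpolation=cv2.INTER_CUBIC))
```

```text
(no output)
```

View pics/topc.png

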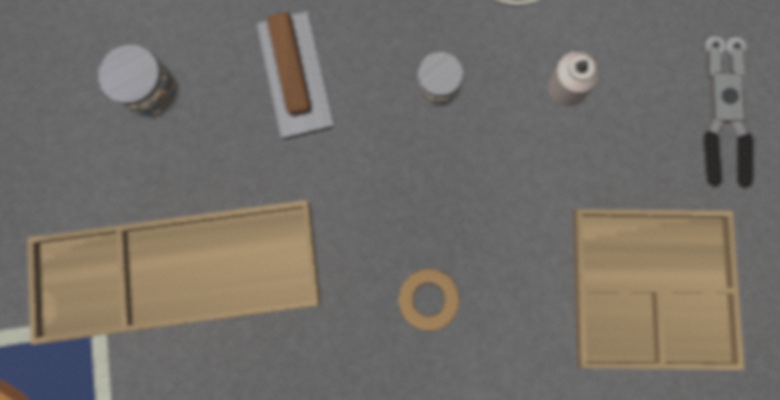

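Crop pixels are 110+u/2, 190+v/2. Lids: big (129,74), small (440,74). Bottle shoulder (577,70). Float bar ends (279,14)–(299,112) and nippers wheels (726,45) to handles (729,180). Tray corners as in the code below.

Run:
```python
from h import *
p,d,c=load('top0')
f=lambda u,v,z:at_z(c,110+u/2,190+v/2,z)
def tray(n,P):
    q=np.array([f(u,v,24) for u,v in P])[:,:2]; print(n,'ctr',q.mean(0),'sides',[np.linalg.norm(q[i]-q[i-1]).round(1) for i in range(4)],q.tolist())
    for i in range(4): e=q[i]-q[i-1]; print('  ang',np.degrees(np.arctan2(e[1],e[0])).round(1))
tray('long',[(27,237),(307,202),(318,305),(34,342)])
tray('sq',[(575,209),(733,211),(743,367),(581,368)])
print('big',f(129,74,80),'small',f(440,74,58),'bottle',f(577,70,70), 'nozz',f(582,66,100))
print('float bar',f(279,14,65),f(299,112,65),'sole',f(259,22,15),f(307,12,15),f(331,126,15),f(283,136,15))
print('nip',f(715,45,10),f(737,45,10),f(714,182,10),f(745,182,10),'pivot',f(730,96,18))
print('tape',f(429,299,38))
for n,u,v in [('big',129,74),('small',440,74),('floor',230,270),('bar',289,60),('nip',730,96),('table',450,150)]: print(n,at_d(c,d,110+u//2,190+v//2))
```

```text
long ctr [432.525 253.6  ] sides [np.float64(104.0), np.float64(284.9), np.float64(103.4), np.float64(281.3)] [[459.3, 404.2], [507.4, 123.4], [405.7, 104.8], [357.7, 382.0]]
  ang 12.3
  ang -80.3
  ang -169.6
  ang 99.8
sq ctr [ 438.275 -233.4  ] sides [np.float64(155.3), np.float64(161.1), np.float64(152.4), np.float64(158.8)] [[512.6, -150.3], [517.7, -311.3], [365.4, -315.3], [357.4, -156.7]]
  ang 2.4
  ang -88.2
  ang -178.5
  ang 92.9
big [619.9 301.7  80. ] small [639.7  -6.7  58. ] bottle [ 646.8 -143.8   70. ] nozz [ 642.6 -143.4  100. ]
float bar [694.1 161.   65. ] [592.2 132.6  65. ] sole [700.8 191.2  15. ] [714.5 140.1  15. ] [589.4 105.3  15. ] [576.5 155.   15. ]
nip [ 698.5 -303.8   10. ] [ 699.6 -327.6   10. ] [ 548.8 -297.7   10. ] [ 550.3 -330.    10. ] pivot [ 640.1 -315.    18. ]
tape [416.4  -5.1  38. ]
big [620.1 302.9  79.4]
small [639.6  -6.7  58.3]
floor [436.4 199.8   4.5]
bar [645.5 147.8  65.4]
nip [ 639.6 -314.3   19.9]
table [571.9 -21.3   1. ]
```

All the sizes check out (tray sides 104×283 and 154×160, lids at z≈80 and 58). Float first: go above it at (644.5, 147.3), yaw 15.6°.

Request:
jog_arm --plan '[0.488, -0.38, -0.02, 0, 0, 32, 0.488, -0.38, -0.02, 0, 0, 32, 0.488, -0.38, -0.02, 0, 0, 32, 0.488, -0.38, -0.02, 0, 0, 32, 0.488, -0.38, -0.02, 0, 0, 32, 0.488, -0.38, -0.02, 0, 0, 32, 0.488, -0.38, -0.02, 0, 0, 32, 0.488, -0.38, -0.02, 0, 0, 32, 0.488, -0.38, -0.02, 0, 0, 32, 0.488, -0.38, -0.02, 0, 0, 32, 0.488, -0.38, -0.02, 0, 0, 32, 0.488, -0.38, -0.02, 0, 0, 32, 0.488, -0.38, -0.02, 0, 0, 32, 0.488, -0.38, -0.02, 0, 0, 32, 0.488, -0.38, -0.02, 0, 0, 32, 0.488, -0.38, -0.02, 0, 0, 32]' --claw 0.06

```text
clock: 1.7
eef_pos: [643.9, 148.0, 185.4]
eef_rot: [3.141, -0.0, -2.871]
wrist_force: [-0.9, 0.9, -0.0]
finger_gap: 60.2
finger_force: 0.0
```

Run:
```python
from h import *
p,d,c=shot('wrist','w1'); print(c['origin'],c['attitude'])
```

```text
[563.93875798 126.34682547 363.10111548] [ 2.85530595e+00 -7.61404981e-04  1.84083453e+00]
```

View pics/w1.png

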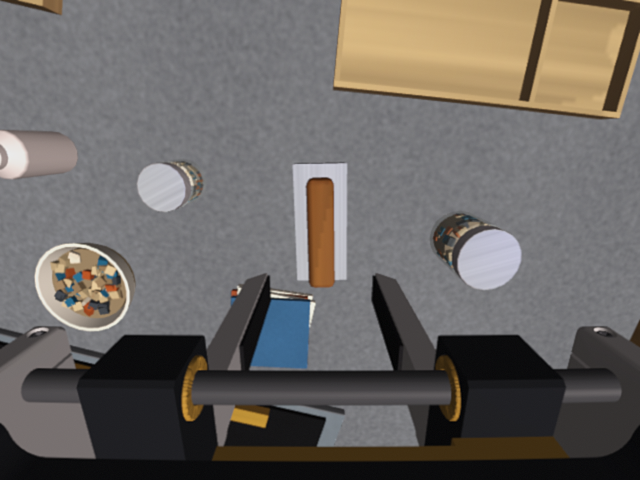

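The float's bar runs from (320,180) to (321,285), upright between the fingers. The big jar's lid is at (487,257), the small one's at (162,187).

Run:
```python
from h import *
p,d,c=load('w1')
print('bar',at_z(c,320,180,65),at_z(c,321,285,65),at_d(c,d,320,230),'sole',[at_z(c,*q,15) for q in((293,164),(347,163),(347,280),(298,280))])
print('big',at_z(c,487,257,80),'small',at_z(c,162,187,58),'tray corner(505,122)',at_z(c,334,88,24),'far',at_z(c,615,117,24))
```

```text
bar [595.3 134.5  65. ] [693.3 162.6  65. ] [640.2 146.9  63.5] sole [array([592.2, 104.7,  15. ]), array([576.4, 158.1,  15. ]), array([701.1, 195.6,  15. ]), array([716. , 141.8,  15. ])]
big [619.9 299.6  80. ] small [640.9  -4.5  58. ] tray corner(505,122) [512.7 125.4  24. ] far [461.4 399.3  24. ]
```

Request:
jog_arm --plan '[0, 0.001, -0.04, 0, 0, 0, 0, 0.001, -0.08, 0, 0, 0, 0, 0.001, -0.12, 0, 0, 0, 0, 0.001, -0.14, 0, 0, 0, 0, 0.001, -0.15, 0, 0, 0, 0, 0.001, -0.15, 0, 0, 0]'

```text
clock: 2.35
eef_pos: [644.0, 148.8, 35.0]
eef_rot: [3.141, -0.001, -2.871]
wrist_force: [0.6, 0.2, 0.1]
finger_gap: 60.2
finger_force: 0.0
```

Request:
jog_arm --plan '[0, 0, 0, 0, 0, 0, 0, 0, 0, 0, 0, 0, 0, 0, 0, 0, 0, 0, 0, 0, 0, 0, 0, 0, 0, 0, 0, 0, 0, 0, 0, 0, 0, 0, 0, 0, 0, 0, 0, 0, 0, 0, 0, 0, 0, 0, 0, 0, 0, 0, 0.005, 0, 0, 0, 0, 0, 0.015, 0, 0, 0, 0, 0, 0.03, 0, 0, 0, 0, 0, 0.05, 0, 0, 0, 0, 0, 0.07, 0, 0, 0, 0, 0, 0.08, 0, 0, 0, 0, 0, 0.08, 0, 0, 0]' --claw 0.01 --force 35

```text
clock: 3.85
eef_pos: [645.3, 148.4, 117.5]
eef_rot: [-3.141, 0.003, -2.872]
wrist_force: [0.5, -0.6, -3.7]
finger_gap: 25.6
finger_force: 34.9
```

Request:
jog_arm --plan '[-0.005, -0.011, 0, 0, 0, -3.1, -0.017, -0.038, 0, 0, 0, -10.3, -0.031, -0.068, 0, 0, 0, -18.6, -0.044, -0.099, 0, 0, 0, -26.9, -0.058, -0.129, 0, 0, 0, -35.2, -0.071, -0.16, 0, 0, 0, -43.5, -0.085, -0.19, 0, 0, 0, -51.8, -0.099, -0.22, 0, 0, 0, -60, -0.112, -0.251, 0, 0, 0, -68.3, -0.126, -0.281, 0, 0, 0, -76.6, -0.139, -0.312, 0, 0, 0, -84.9, -0.153, -0.342, 0, 0, 0, -93.1, -0.163, -0.365, 0, 0, 0, -99.4, -0.17, -0.38, 0, 0, 0, -103.5, -0.17, -0.38, 0, 0, 0, -103.5, -0.17, -0.38, 0, 0, 0, -103.5]'

```text
clock: 5.45
eef_pos: [474.5, -231.5, 114.9]
eef_rot: [-3.141, -0.001, 1.606]
wrist_force: [0.4, 0.6, -2.1]
finger_gap: 25.3
finger_force: 34.9
```

Run:
```python
from h import *
p,d,c=shot('wrist','w2')
```

```text
(no output)
```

View pics/w2.png

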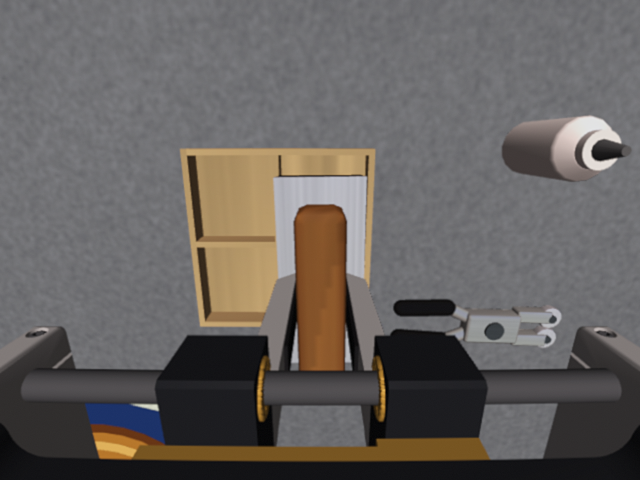

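The float hangs above the tray. Rim corners are (181,149), (376,150) and (200,326), and the sole's near corners are (275,178) and (366,178). Bottle at (586,148), nippers pivot at (494,330).

Run:
```python
from h import *
p,d,c=load('w2')
a,b,e=[at_z(c,*q,24)[:2] for q in((181,149),(376,150),(200,326))]
print(a,b,e,'ctr',(b+e)/2,'len',np.linalg.norm(b-a),np.linalg.norm(e-a),'ang',np.degrees(np.arctan2(*(b-a)[::-1])),np.degrees(np.arctan2(*(a-e)[::-1])))
print('sole',at_z(c,275,178,95),at_z(c,366,178,95),'bar',at_z(c,321,206,145),'nozzle base',at_z(c,597,150,78),'pivot',at_z(c,494,330,18))
```

```text
[ 360.9 -156.9] [ 514.6 -152.6] [ 365.3 -314.4] ctr [ 439.95 -233.5 ] len 153.76013787714948 157.56144833048467 ang 1.6025218254402607 91.60022778725434
sole [ 444.6 -169.7   95. ] [ 498.4 -167.8   95. ] bar [ 472.1 -176.2  145. ] nozzle base [ 647.4 -146.    78. ] pivot [ 641.4 -313.    18. ]
```

Request:
jog_arm --plan '[0.001, 0, -0.015, 0, 0, 0, 0.002, 0.001, -0.035, 0, 0, 0, 0.002, 0.001, -0.05, 0, 0, 0, 0.002, 0.001, -0.06, 0, 0, 0, 0.002, 0.001, -0.066, 0, 0, 0, 0.002, 0.001, -0.07, 0, 0, 0, 0.002, 0.001, -0.073, 0, 0, 0, 0.002, 0.001, -0.075, 0, 0, 0, 0.002, 0.001, -0.075, 0, 0, 0, 0.002, 0.001, -0.075, 0, 0, 0]'

```text
clock: 6.5
eef_pos: [476.8, -230.9, 40.8]
eef_rot: [3.141, 0.0, 1.605]
wrist_force: [0.4, 0.8, -1.2]
finger_gap: 25.7
finger_force: 34.9
```

Request:
jog_arm --plan '[0, 0, 0, 0, 0, 0, 0, 0, 0, 0, 0, 0, 0, 0, 0, 0, 0, 0, 0, 0, 0, 0, 0, 0, 0, 0, 0, 0, 0, 0, 0, 0, 0, 0, 0, 0, 0, 0, 0.02, 0, 0, 0, 0, 0, 0.05, 0, 0, 0, 0, 0, 0.09, 0, 0, 0, 0, 0, 0.12, 0, 0, 0]' --claw 0.05

```text
clock: 7.5
eef_pos: [476.8, -230.9, 162.7]
eef_rot: [3.14, 0.001, 1.605]
wrist_force: [-0.4, -0.1, 0.0]
finger_gap: 50.1
finger_force: 0.0
```

Request:
jog_arm --plan '[0.162, -0.0835, -0.05, 0, 0, 87.5, 0.162, -0.0835, -0.05, 0, 0, 87.5, 0.162, -0.0835, -0.05, 0, 0, 87.5, 0.162, -0.0835, -0.05, 0, 0, 87.5, 0.162, -0.0835, -0.05, 0, 0, 87.5, 0.162, -0.0835, -0.05, 0, 0, 87.5, 0.162, -0.0835, -0.05, 0, 0, 87.5, 0.162, -0.0835, -0.05, 0, 0, 87.5, 0.162, -0.0835, -0.05, 0, 0, 87.5, 0.162, -0.0835, -0.05, 0, 0, 87.5, 0.162, -0.0835, -0.05, 0, 0, 87.5, 0.162, -0.0835, -0.05, 0, 0, 87.5, 0.162, -0.0835, -0.05, 0, 0, 87.5]' --claw 0.06

```text
clock: 8.8
eef_pos: [638.6, -314.3, 110.4]
eef_rot: [3.142, -0.0, 3.129]
wrist_force: [0.3, -0.5, -0.1]
finger_gap: 59.9
finger_force: 0.0
```

Run:
```python
from h import *
p,d,c=shot('wrist','w3')
```

```text
(no output)
```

View pics/w3.png

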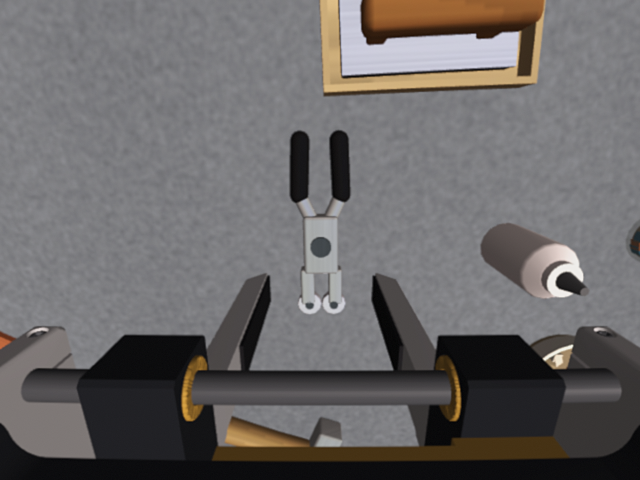

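The nippers are centred between the fingers (head (320,245), pivot (320,247)), and the float sits in its bay. Descend and grip.

Request:
jog_arm --plan '[0, 0, -0.03, 0, 0, 0, 0, 0, -0.06, 0, 0, 0, 0, 0, -0.085, 0, 0, 0, 0, 0, -0.1, 0, 0, 0, 0, 0, -0.106, 0, 0, 0, 0, 0, -0.106, 0, 0, 0]'

```text
clock: 9.45
eef_pos: [638.7, -314.3, 4.4]
eef_rot: [3.141, -0.0, 3.131]
wrist_force: [-0.3, 0.4, -0.1]
finger_gap: 60.1
finger_force: 0.0
```

Request:
jog_arm --plan '[0, 0, 0, 0, 0, 0, 0, 0, 0, 0, 0, 0, 0, 0, 0, 0, 0, 0, 0, 0, 0, 0, 0, 0, 0, 0, 0, 0, 0, 0, 0, 0, 0, 0, 0, 0, 0, 0, 0, 0, 0, 0, 0, 0, 0, 0, 0, 0, 0, 0, 0.005, 0, 0, 0, 0, 0, 0.015, 0, 0, 0, 0, 0, 0.03, 0, 0, 0, 0, 0, 0.055, 0, 0, 0, 0, 0, 0.08, 0, 0, 0, 0, 0, 0.1, 0, 0, 0, 0, 0, 0.115, 0, 0, 0, 0, 0, 0.12, 0, 0, 0, 0, 0, 0.12, 0, 0, 0]' --claw 0.015 --force 40

```text
clock: 11.15
eef_pos: [638.7, -314.3, 125.0]
eef_rot: [-3.141, 0.001, 3.132]
wrist_force: [0.4, -0.8, -2.4]
finger_gap: 29.3
finger_force: 40.0
```

Request:
jog_arm --plan '[-0.004, 0.01, 0, 0, 0, -1.6, -0.012, 0.031, 0, 0, 0, -4.8, -0.023, 0.061, 0, 0, 0, -9.5, -0.035, 0.092, 0, 0, 0, -14.3, -0.047, 0.122, 0, 0, 0, -19.1, -0.058, 0.153, 0, 0, 0, -23.9, -0.07, 0.183, 0, 0, 0, -28.6, -0.082, 0.214, 0, 0, 0, -33.4, -0.093, 0.245, 0, 0, 0, -38.2, -0.105, 0.275, 0, 0, 0, -42.9, -0.117, 0.306, 0, 0, 0, -47.7, -0.128, 0.336, 0, 0, 0, -52.5, -0.14, 0.367, 0, 0, 0, -57.2, -0.152, 0.397, 0, 0, 0, -62, -0.163, 0.428, 0, 0, 0, -66.8, -0.175, 0.459, 0, 0, 0, -71.6, -0.185, 0.484, 0, 0, 0, -75.5, -0.191, 0.499, 0, 0, 0, -77.9, -0.1945, 0.5095, 0, 0, 0, -79.5, -0.1945, 0.5095, 0, 0, 0, -79.5]'

```text
clock: 13.15
eef_pos: [443.3, 196.0, 123.6]
eef_rot: [-3.14, 0.0, 1.746]
wrist_force: [-0.0, 1.0, -1.8]
finger_gap: 29.4
finger_force: 40.0
```

Run:
```python
from h import *
p,d,c=shot('wrist','w4')
```

```text
(no output)
```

View pics/w4.png

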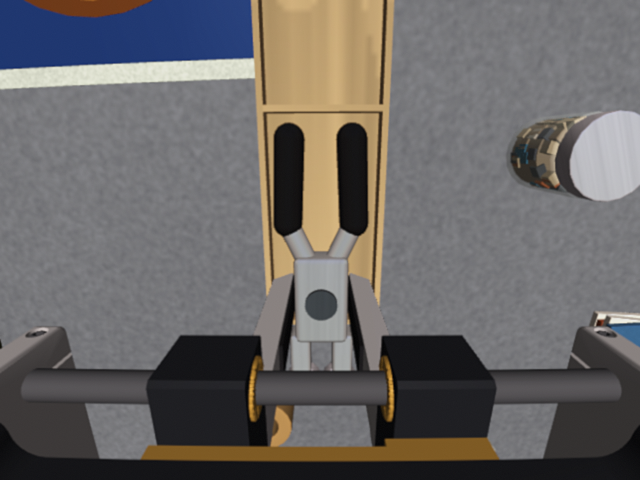

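The nippers hang along the long bay. The divider's top is at about v=107 (u 264–385), the tray edges are at u≈251/395 at the top, and the handle ends are at (289,124) and (352,124).

Run:
```python
from h import *
p,d,c=load('w4')
print('divider ends',at_z(c,264,107,24),at_z(c,385,107,24),'handles',at_z(c,289,124,130),at_z(c,352,124,130))
print('edges outer',at_z(c,251,0,24),at_z(c,395,0,24),at_z(c,265,240,24),at_z(c,383,240,24),'big',at_z(c,609,155,80))
```

```text
divider ends [379.7 296.5  24. ] [473.4 313.   24. ] handles [411.5 283.6 130. ] [442.  288.9 130. ]
edges outer [360.7 367.9  24. ] [464.2 386.2  24. ] [394.5 188.4  24. ] [496.2 206.4  24. ] big [617.4 304.1  80. ]
```

Request:
jog_arm --plan '[0.001, 0.002, -0.015, 0, 0, 0, 0.0015, 0.004, -0.04, 0, 0, 0, 0.0015, 0.004, -0.065, 0, 0, 0, 0.0015, 0.004, -0.085, 0, 0, 0, 0.0015, 0.004, -0.1, 0, 0, 0, 0.0015, 0.004, -0.107, 0, 0, 0, 0.0015, 0.004, -0.111, 0, 0, 0, 0.0015, 0.004, -0.1135, 0, 0, 0, 0.0015, 0.004, -0.115, 0, 0, 0, 0.0015, 0.004, -0.115, 0, 0, 0, 0.0015, 0.004, -0.115, 0, 0, 0]'

```text
clock: 14.3
eef_pos: [446.0, 199.3, 9.9]
eef_rot: [3.141, -0.0, 1.745]
wrist_force: [0.3, 0.1, -0.2]
finger_gap: 29.1
finger_force: 40.0
```

Request:
jog_arm --plan '[0, 0, 0, 0, 0, 0, 0, 0, 0, 0, 0, 0, 0, 0, 0, 0, 0, 0, 0, 0, 0, 0, 0, 0, 0, 0, 0, 0, 0, 0, 0, 0, 0, 0, 0, 0, 0, 0, 0.02, 0, 0, 0, 0, 0, 0.05, 0, 0, 0, 0, 0, 0.09, 0, 0, 0, 0, 0, 0.13, 0, 0, 0, 0, 0, 0.14, 0, 0, 0]' --claw 0.045

```text
clock: 15.4
eef_pos: [447.0, 199.7, 153.5]
eef_rot: [3.136, -0.001, 1.745]
wrist_force: [-0.3, -0.4, -0.9]
finger_gap: 44.9
finger_force: 0.0
```

Request:
jog_arm --plan '[0.1735, 0.1025, 0, 0, 0, 0, 0.1735, 0.1025, 0, 0, 0, 0, 0.1735, 0.1025, 0, 0, 0, 0, 0.1735, 0.1025, 0, 0, 0, 0, 0.1735, 0.1025, 0, 0, 0, 0, 0.1735, 0.1025, 0, 0, 0, 0, 0.1735, 0.1025, 0, 0, 0, 0, 0.1735, 0.1025, -0.03, 0, 0, 0, 0.1735, 0.1025, -0.06, 0, 0, 0, 0.1735, 0.1025, -0.085, 0, 0, 0, 0.1735, 0.1025, -0.105, 0, 0, 0, 0.1735, 0.1025, -0.118, 0, 0, 0, 0.1735, 0.1025, -0.124, 0, 0, 0, 0.1735, 0.1025, -0.124, 0, 0, 0]' --claw 0.094

```text
clock: 16.8
eef_pos: [618.9, 301.5, 25.8]
eef_rot: [3.142, 0.0, 1.744]
wrist_force: [-0.6, 0.1, -0.5]
finger_gap: 93.9
finger_force: 0.0
```

Request:
jog_arm --plan '[0, 0, 0, 0, 0, 0, 0, 0, 0, 0, 0, 0, 0, 0, 0, 0, 0, 0, 0, 0, 0, 0, 0, 0, 0, 0, 0, 0, 0, 0, 0, 0, 0, 0, 0, 0, 0, 0, 0, 0, 0, 0, 0, 0, 0, 0, 0, 0, 0, 0, 0.005, 0, 0, 0, 0, 0, 0.015, 0, 0, 0, 0, 0, 0.03, 0, 0, 0, 0, 0, 0.045, 0, 0, 0, 0, 0, 0.055, 0, 0, 0, 0, 0, 0.06, 0, 0, 0, 0, 0, 0.06, 0, 0, 0]' --claw 0.045 --force 40

```text
clock: 18.3
eef_pos: [619.4, 301.8, 86.4]
eef_rot: [3.14, -0.0, 1.745]
wrist_force: [0.2, -0.2, -4.3]
finger_gap: 61.6
finger_force: 40.0
```

Request:
jog_arm --plan '[-0.006, 0.001, 0, 0, 0, 0, -0.022, 0.005, 0, 0, 0, 0, -0.048, 0.011, 0, 0, 0, 0, -0.078, 0.018, 0, 0, 0, 0, -0.108, 0.025, 0, 0, 0, 0, -0.138, 0.032, 0, 0, 0, 0, -0.165, 0.038, 0, 0, 0, 0, -0.185, 0.043, 0, 0, 0, 0, -0.197, 0.046, 0, 0, 0, 0, -0.201, 0.047, 0, 0, 0, 0, -0.201, 0.047, -0.01, 0, 0, 0, -0.201, 0.047, -0.025, 0, 0, 0, -0.201, 0.047, -0.038, 0, 0, 0, -0.201, 0.047, -0.046, 0, 0, 0, -0.201, 0.047, -0.051, 0, 0, 0, -0.201, 0.047, -0.0535, 0, 0, 0, -0.201, 0.047, -0.055, 0, 0, 0, -0.201, 0.047, -0.055, 0, 0, 0, -0.201, 0.047, -0.055, 0, 0, 0]'

```text
clock: 20.2
eef_pos: [418.4, 348.9, 31.0]
eef_rot: [3.141, -0.0, 1.745]
wrist_force: [-0.6, -0.9, 1.4]
finger_gap: 61.7
finger_force: 40.0
```

Request:
jog_arm --plan '[0, 0, 0, 0, 0, 0, 0, 0, 0, 0, 0, 0, 0, 0, 0, 0, 0, 0, 0, 0, 0, 0, 0, 0, 0, 0, 0, 0, 0, 0, 0, 0, 0, 0, 0, 0, 0, 0, 0, 0, 0, 0, 0, 0, 0.015, 0, 0, 0, 0, 0, 0.04, 0, 0, 0, 0, 0, 0.07, 0, 0, 0, 0, 0, 0.1, 0, 0, 0, 0, 0, 0.12, 0, 0, 0]' --claw 0.085

```text
clock: 21.4
eef_pos: [418.5, 349.0, 152.6]
eef_rot: [3.14, -0.001, 1.745]
wrist_force: [-0.3, 0.1, 0.3]
finger_gap: 85.0
finger_force: 0.0
```

Run:
```python
from h import *
p,d,c=shot('wrist','w5')
```

```text
(no output)
```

View pics/w5.png

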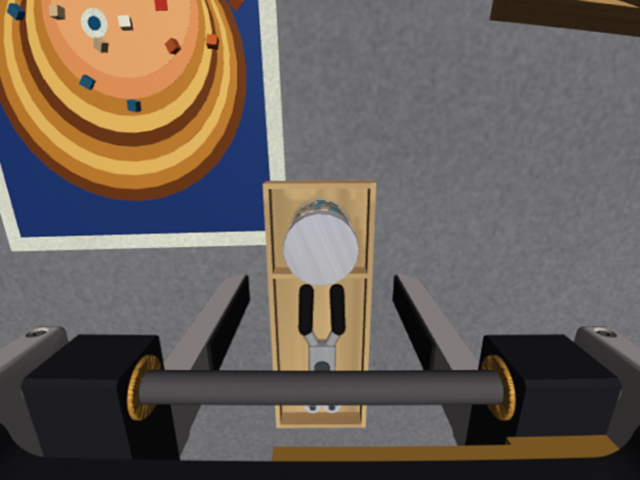

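The larger jar stands in the short bay (lid at (321,243)) and the nippers lie flat in the long one. Next, the small jar.

Request:
jog_arm --plan '[0.222, -0.3545, 0, 0, 0, -8, 0.222, -0.3545, 0, 0, 0, -8, 0.222, -0.3545, 0, 0, 0, -8, 0.222, -0.3545, 0, 0, 0, -8, 0.222, -0.3545, 0, 0, 0, -8, 0.222, -0.3545, 0, 0, 0, -8, 0.222, -0.3545, 0, 0, 0, -8, 0.222, -0.3545, 0, 0, 0, -8, 0.222, -0.3545, 0, 0, 0, -8, 0.222, -0.3545, 0, 0, 0, -8, 0.222, -0.3545, 0, 0, 0, -8, 0.222, -0.3545, -0.03, 0, 0, -8, 0.222, -0.3545, -0.06, 0, 0, -8, 0.222, -0.3545, -0.085, 0, 0, -8, 0.222, -0.3545, -0.105, 0, 0, -8, 0.222, -0.3545, -0.12, 0, 0, -8, 0.222, -0.3545, -0.129, 0, 0, -8, 0.222, -0.3545, -0.129, 0, 0, -8]' --claw 0.076

```text
clock: 23.25
eef_pos: [639.6, -5.2, 20.7]
eef_rot: [-3.14, -0.0, 1.606]
wrist_force: [0.6, 0.1, 0.1]
finger_gap: 76.3
finger_force: 0.0
```

Request:
jog_arm --plan '[0, 0, 0, 0, 0, 0, 0, 0, 0, 0, 0, 0, 0, 0, 0, 0, 0, 0, 0, 0, 0, 0, 0, 0, 0, 0, 0, 0, 0, 0, 0, 0, 0, 0, 0, 0, 0, 0, 0, 0, 0, 0, 0, 0, 0, 0, 0, 0, 0, 0, 0.005, 0, 0, 0, 0, 0, 0.015, 0, 0, 0, 0, 0, 0.03, 0, 0, 0, 0, 0, 0.05, 0, 0, 0, 0, 0, 0.07, 0, 0, 0, 0, 0, 0.085, 0, 0, 0, 0, 0, 0.09, 0, 0, 0, 0, 0, 0.09, 0, 0, 0]' --claw 0.035 --force 35

```text
clock: 24.85
eef_pos: [640.4, -5.8, 112.2]
eef_rot: [3.14, 0.0, 1.605]
wrist_force: [0.5, -0.3, -2.3]
finger_gap: 46.9
finger_force: 35.0
```

Request:
jog_arm --plan '[-0.006, -0.005, 0, 0, 0, 0, -0.02, -0.016, 0, 0, 0, 0, -0.043, -0.034, 0, 0, 0, 0, -0.068, -0.054, 0, 0, 0, 0, -0.093, -0.074, 0, 0, 0, 0, -0.118, -0.093, 0, 0, 0, 0, -0.143, -0.113, 0, 0, 0, 0, -0.168, -0.133, 0, 0, 0, 0, -0.193, -0.153, 0, 0, 0, 0, -0.216, -0.171, 0, 0, 0, 0, -0.232, -0.184, 0, 0, 0, 0, -0.2405, -0.1905, 0, 0, 0, 0, -0.2405, -0.1905, -0.015, 0, 0, 0, -0.2405, -0.1905, -0.035, 0, 0, 0, -0.2405, -0.1905, -0.053, 0, 0, 0, -0.2405, -0.1905, -0.067, 0, 0, 0, -0.2405, -0.1905, -0.077, 0, 0, 0, -0.2405, -0.1905, -0.082, 0, 0, 0, -0.2405, -0.1905, -0.0845, 0, 0, 0, -0.2405, -0.1905, -0.085, 0, 0, 0]'

```text
clock: 26.85
eef_pos: [399.6, -196.2, 27.0]
eef_rot: [-3.141, -0.0, 1.605]
wrist_force: [-6.7, 3.8, 11.8]
finger_gap: 47.1
finger_force: 35.0
```

Request:
jog_arm --plan '[0, 0, 0, 0, 0, 0, 0, 0, 0, 0, 0, 0]'

```text
clock: 27.05
eef_pos: [399.8, -196.3, 27.0]
eef_rot: [3.141, 0.0, 1.605]
wrist_force: [-3.7, 2.1, 6.4]
finger_gap: 47.3
finger_force: 35.0
```

Request:
jog_arm --plan '[0, 0, 0, 0, 0, 0, 0, 0, 0, 0, 0, 0, 0, 0, 0, 0, 0, 0, 0, 0, 0, 0, 0, 0, 0, 0, 0, 0, 0, 0, 0, 0, 0, 0, 0, 0, 0, 0, 0, 0, 0, 0, 0, 0, 0.015, 0, 0, 0, 0, 0, 0.04, 0, 0, 0, 0, 0, 0.07, 0, 0, 0, 0, 0, 0.1, 0, 0, 0, 0, 0, 0.124, 0, 0, 0]' --claw 0.066

```text
clock: 28.25
eef_pos: [399.8, -196.4, 152.2]
eef_rot: [3.141, 0.001, 1.605]
wrist_force: [-0.3, -0.7, 0.5]
finger_gap: 66.1
finger_force: 0.0
```

Request:
jog_arm --plan '[0.2455, 0.052, 0, 0, 0, 0, 0.2455, 0.052, 0, 0, 0, 0, 0.2455, 0.052, 0, 0, 0, 0, 0.2455, 0.052, 0, 0, 0, 0, 0.2455, 0.052, 0, 0, 0, 0, 0.2455, 0.052, 0, 0, 0, 0, 0.2455, 0.052, 0, 0, 0, 0, 0.2455, 0.052, 0, 0, 0, 0]' --claw 0.076

```text
clock: 29.05
eef_pos: [644.3, -144.6, 150.5]
eef_rot: [-3.141, -0.0, 1.604]
wrist_force: [-0.3, -0.6, -0.4]
finger_gap: 76.0
finger_force: 0.0
```

Run:
```python
from h import *
p,d,c=shot('wrist','w6')
```

```text
(no output)
```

View pics/w6.png

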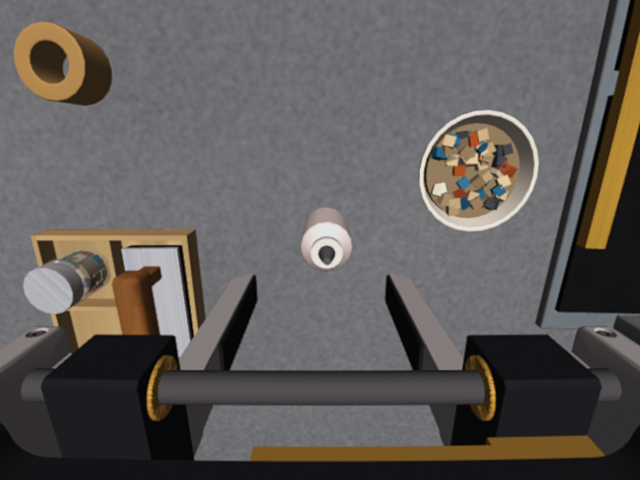

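The bottle is at (326,246), almost between the fingers. The small jar's lid is at (56,287), standing in its bay.

Run:
```python
from h import *
p,d,c=load('w6')
print(at_z(c,326,245,66),at_z(c,327,261,100),'lid',at_z(c,56,287,63),'rim',at_z(c,34,233,24),at_z(c,200,231,24))
```

```text
[ 648.  -143.4   66. ] [ 648.3 -145.   100. ] lid [ 409.9 -191.4   63. ] rim [ 365.1 -153.7   24. ] [ 528.3 -146.4   24. ]
```

Request:
jog_arm --plan '[0.003, 0.0005, -0.02, 0, 0, 0, 0.003, 0.0005, -0.05, 0, 0, 0, 0.003, 0.0005, -0.08, 0, 0, 0, 0.003, 0.0005, -0.1, 0, 0, 0, 0.003, 0.0005, -0.115, 0, 0, 0, 0.003, 0.0005, -0.123, 0, 0, 0, 0.003, 0.0005, -0.123, 0, 0, 0]'

```text
clock: 29.8
eef_pos: [647.8, -144.0, 27.3]
eef_rot: [-3.141, -0.0, 1.605]
wrist_force: [0.4, 0.3, 0.2]
finger_gap: 76.3
finger_force: 0.0
```

Request:
jog_arm --plan '[0, 0, 0, 0, 0, 0, 0, 0, 0, 0, 0, 0, 0, 0, 0, 0, 0, 0, 0, 0, 0, 0, 0, 0, 0, 0, 0, 0, 0, 0, 0, 0, 0, 0, 0, 0, 0, 0, 0, 0, 0, 0, 0, 0, 0, 0, 0, 0, 0, 0, 0.005, 0, 0, 0, 0, 0, 0.015, 0, 0, 0, 0, 0, 0.03, 0, 0, 0, 0, 0, 0.05, 0, 0, 0, 0, 0, 0.07, 0, 0, 0, 0, 0, 0.085, 0, 0, 0, 0, 0, 0.09, 0, 0, 0, 0, 0, 0.09, 0, 0, 0]' --claw 0.03 --force 30

```text
clock: 31.4
eef_pos: [648.3, -143.9, 118.2]
eef_rot: [3.141, 0.0, 1.605]
wrist_force: [-0.1, -0.4, -0.4]
finger_gap: 43.8
finger_force: 30.0
```

Request:
jog_arm --plan '[-0.006, -0.003, 0, 0, 0, 0, -0.021, -0.011, 0, 0, 0, 0, -0.044, -0.023, 0, 0, 0, 0, -0.07, -0.037, 0, 0, 0, 0, -0.096, -0.051, 0, 0, 0, 0, -0.122, -0.064, 0, 0, 0, 0, -0.148, -0.078, 0, 0, 0, 0, -0.174, -0.092, 0, 0, 0, 0, -0.2, -0.105, 0, 0, 0, 0, -0.223, -0.117, 0, 0, 0, 0, -0.239, -0.126, 0, 0, 0, 0, -0.246, -0.1295, 0, 0, 0, 0, -0.246, -0.1295, -0.015, 0, 0, 0, -0.246, -0.1295, -0.035, 0, 0, 0, -0.246, -0.1295, -0.053, 0, 0, 0, -0.246, -0.1295, -0.067, 0, 0, 0, -0.246, -0.1295, -0.077, 0, 0, 0, -0.246, -0.1295, -0.082, 0, 0, 0, -0.246, -0.1295, -0.0845, 0, 0, 0, -0.246, -0.1295, -0.0845, 0, 0, 0]'

```text
clock: 33.4
eef_pos: [402.4, -273.4, 33.2]
eef_rot: [3.141, 0.0, 1.605]
wrist_force: [0.3, -0.6, -1.2]
finger_gap: 43.3
finger_force: 30.0
```

Request:
jog_arm --plan '[0, 0, 0, 0, 0, 0, 0, 0, 0, 0, 0, 0, 0, 0, 0, 0, 0, 0, 0, 0, 0, 0, 0, 0, 0, 0, 0, 0, 0, 0, 0, 0, 0, 0, 0, 0, 0, 0, 0, 0, 0, 0, 0, 0, 0.015, 0, 0, 0, 0, 0, 0.04, 0, 0, 0, 0, 0, 0.07, 0, 0, 0, 0, 0, 0.1, 0, 0, 0, 0, 0, 0.13, 0, 0, 0, 0, 0, 0.15, 0, 0, 0, 0, 0, 0.15, 0, 0, 0]' --claw 0.064

```text
clock: 34.8
eef_pos: [402.9, -273.9, 185.4]
eef_rot: [3.138, 0.003, 1.605]
wrist_force: [-0.1, -0.1, -0.7]
finger_gap: 64.0
finger_force: 0.0
```

Run:
```python
from h import *
p,d,c=shot('wrist','w7')
p,d,c=shot('top','top1')
cv2.imwrite('pics/topc1.png',cv2.resize(p[190:390,110:500,::-1],None,fx=2,fy=2,interpolation=cv2.INTER_CUBIC))
```

```text
(no output)
```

View pics/w7.png

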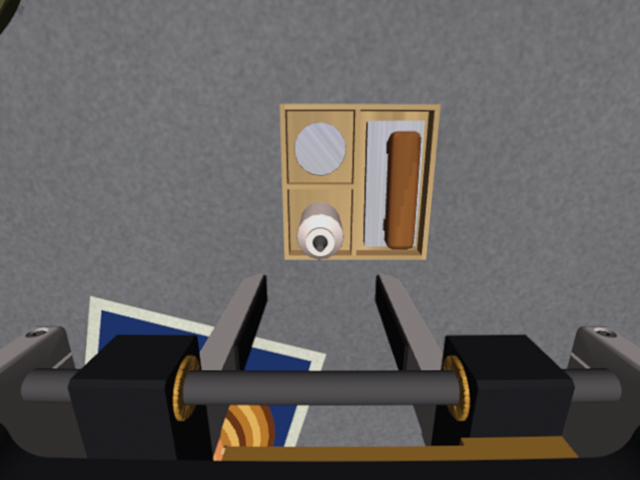

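View pics/topc1.png

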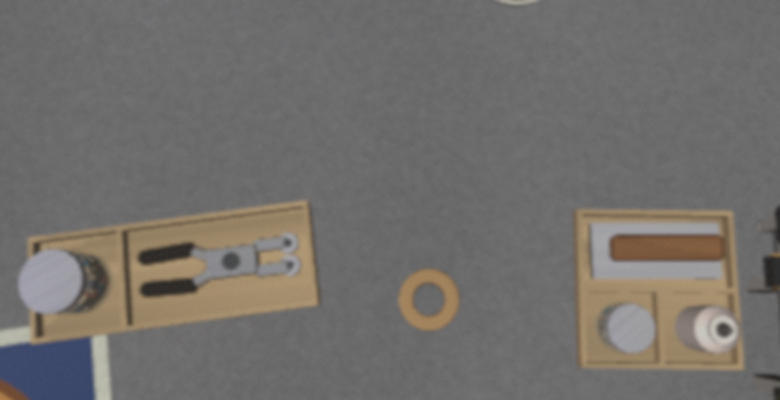

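All five are in their bays. Numeric check in the tray frames from the top view: lids at (52,281) and (628,327), bottle nozzle base (718,329), bar (611,247)–(723,248), handle ends (139,255) and (142,289), wheels (298,241) and (299,265).

Run:
```python
from h import *
p,d,c=load('top1')
f=lambda u,v,z:at_z(c,110+u/2,190+v/2,z)[:2]
def T(q,o,a): return (R.from_euler('z',-a,degrees=True).as_matrix()[:2,:2]@(np.array(q)-o)).round(1)
L=lambda q:T(q,[433.5,254.3],10); S=lambda q:T(q,[439,-233.4],1.9)
print('big',L(f(52,281,85)),'nip',L(np.mean([f(139,255,15),f(142,289,15),f(298,241,15),f(299,265,15)],0)))
print('small',S(f(628,327,63)),'bottle',S(f(718,329,80)),'bar',S(f(611,247,70)),S(f(723,248,70)))
print(manip.read_state()['clock'])
```

```text
big [-0.5 94.4] nip [  1.6 -46.6]
small [-38.8  40.7] bottle [-39.3 -38.7] bar [35.4 55.4] [ 35.6 -51.9]
34.9
```

All well inside tolerance.

```bash
python3 -c "
from cell import manip; print(manip.sign_off())"
```

```text
the job is handed in; nothing more can be done
None
```

Both kits are made up and handed in at about 35 s. By the last top-camera check all five things are in their bays within tolerance, but sign-off returned no verdict.

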